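Fetch the sprocket from behind the spindle and the coupling

TASK

Stand the stepped spindle and the hexagonal coupling out of the way, upright on the black rubber mat, then lift the double sprocket from the back of the parts tray and set it hub up in the middle of the round steel fitting plate. When it is there, put the spindle and the coupling back upright, each on the very tray pad it came from. Topple nothing and leave the bearing, the pot, the wrench and the oil bottle where they are.

Things in the scene. Friction and masses are not known exactly. Their poses are not given: they have to be found in the camera images.
- tray: Fixed grey steel tray, 178 (x) by 208 (y) mm, walls 25 mm high and 4 thick, 3 mm floor. Origin under its centre at bench level, x to its back (yaw within 0.3 rad), y left. Black pads on its floor, tops 6 mm above the origin: two front ones 58 mm across at x -15, y +52 and -52 mm (spindle and coupling start there, one each, within 4 mm of centre), a back one 72 mm across at x +35, y 0 (sprocket).
- spindle: Loose stepped round aluminium spindle standing on its flange, 130 mm tall, about 0.38 kg: flange 50 mm diameter to height 14 mm, body 38 mm diameter up to 85 mm, thin journal 28 mm diameter from 85 to 130 mm (grasp here from above). Origin at the centre of its underside, z up its axis.
- coupling: Loose aluminium hexagonal coupling standing on a round flange, 125 mm tall, about 0.40 kg: flange 50 mm diameter to height 12 mm, then a hexagonal column 36 mm across flats (42 mm across corners), flats facing along its own x axis and every 60 degrees from it. Origin at the centre of its underside, z up its axis, any yaw.
- sprocket: Loose double-row steel sprocket lying flat, hub up, about 0.6 kg: toothed part 80 mm diameter from height 0 to 21 mm, hub 38 mm diameter from 21 to 50 mm (grasp here from above). Origin at the centre of its underside, z up through the hub.
- mat: Fixed black rubber mat, 180 (x) by 130 (y) mm and 5 mm thick, the side area: room for the spindle and the coupling side by side along its x. It lies left or right of the tray. Origin under its centre at bench level, z up.
- plate: Fixed round dark steel fitting plate with a cross of grooves, 120 mm diameter, 20 mm thick, left or right of the tray, across from the mat. Origin under its centre at bench level, z up; its top is 20 mm above that.
- bearing: Bystander: loose steel bearing ring, 36 mm diameter, 12 mm high, lying on the tray floor at the front, between the two front pads. Origin at the centre of its underside.
- pot: Bystander: loose green plastic pot, 72 mm diameter, 70 mm high, on the bench to the right of the tray. Origin at the centre of its underside.
- wrench: Bystander: loose steel wrench 170 mm long lying flat on the bench between the robot and the tray. Origin at its underside near its middle, x along it.
- oiler: Bystander: loose grey plastic oil bottle with a red cap, 56 mm diameter, 110 mm high, standing to the left of the tray. Origin at the centre of its underside.
Mind the look-alikes: they are no part of the job. Leave any purple look-alike of the sprocket alone.

How it is judged:
On the way, in this order (a step that is already met when the one before it is completed fails the run):
1. the spindle and the coupling both stand released on the rubber mat, the sprocket not yet moved (x of spindle in the frame of mat between -0.09 and 0.09 m and y of spindle in the frame of mat between -0.065 and 0.065 m and z of spindle in the frame of mat between 0.001 and 0.01 m and angle between each of spindle, coupling's own z axis and vertical below 0.12 rad and linear speed of each of spindle, coupling below 0.03 m/s and contact force between the fingers and spindle below 0.5 N and angle between each of spindle, coupling's own z axis and vertical below 0.1 rad and x of coupling in the frame of mat between -0.09 and 0.09 m and y of coupling in the frame of mat between -0.065 and 0.065 m and z of coupling in the frame of mat between 0.001 and 0.01 m and contact force between the fingers and coupling below 0.5 N and distance of sprocket from where it was at the start of the episode below 0.02 m), for 0.2 s.
2. the sprocket lies released on the fitting plate while the spindle and the coupling still stand on the mat (horizontal distance between sprocket and plate below 0.014 m and z of sprocket in the frame of plate between 0.015 and 0.025 m and linear speed of sprocket below 0.03 m/s and contact force between the fingers and sprocket below 0.5 N and angle between sprocket's own z axis and vertical below 0.1 rad and x of spindle in the frame of mat between -0.09 and 0.09 m and y of spindle in the frame of mat between -0.065 and 0.065 m and z of spindle in the frame of mat between 0.001 and 0.01 m and angle between each of spindle, coupling's own z axis and vertical below 0.12 rad and x of coupling in the frame of mat between -0.09 and 0.09 m and y of coupling in the frame of mat between -0.065 and 0.065 m and z of coupling in the frame of mat between 0.001 and 0.01 m), for 0.2 s.
At the end, for the whole second after the job is handed in: The sprocket lies flat, hub up, on the fitting plate with its centre within 14 mm of the plate's; the spindle and the coupling stand upright (within 0.1 rad) in the tray, each within 15 mm of where it stood at the start; all three are released and at rest (horizontal distance between sprocket and plate below 0.014 m and z of sprocket in the frame of plate between 0.015 and 0.025 m and linear speed of each of sprocket, spindle, coupling below 0.03 m/s and contact force between the fingers and sprocket below 0.5 N and angle between each of sprocket, spindle, coupling's own z axis and vertical below 0.1 rad and distance of each of spindle, coupling from where it was at the start of the episode below 0.015 m and contact force between the fingers and spindle below 0.5 N and contact force between the fingers and coupling below 0.5 N); the robot touches nothing.
It fails at once if the spindle, the coupling or the sprocket toppled (tilted over 0.7 rad) (angle between any of spindle, coupling, sprocket's own z axis and vertical above 0.7 rad).
It fails at once if a bystander (bearing, pot, wrench or oil bottle) shifted by more than 25 mm (distance of any of bearing, pot, wrench, oiler from where it was at the start of the episode above 0.025 m).
It also fails if it takes over 128 s, if anything falls off the work surface, if the arm or the gripper's body presses on something with over 40 N, if the wrist force passes 120 N, or if a joint passes its speed limit or range.

ROBOT

A 7-joint arm with a two-finger parallel gripper is mounted at the origin on the work surface. World frame = base frame: x ahead of the robot, y to its left, z up, the work surface at z = 0. Lengths are in m, angles in rad, forces in N, time in s.
With the tool pointing down it reaches from about 0.35 to 0.9 m from the base axis. Payload 7.2 kg.
Tool frame: the origin (TCP) lies midway between the tips of the shut fingers; the grasp point (between the pads) lies 19 mm behind it; z points along the fingers, y is the line along which they close (so a half turn about z gives the same grasp; the last joint's range is limited). The gripper opens to 88 mm and grips with 3 to 60 N. Pads are 20 mm wide; open, the fingers measure 115 mm over their backs; the gripper's body (75 mm by 178 mm) begins 61 mm behind the grasp point.
Start: joints at [-1.317, 0.411, -0.013, 1.596, 0.006, 1.134, -0.082], TCP at [0.198, 0.593, 0.223] pointing down, gripper open.
Joint ranges: [-2.95, 2.95], [-0.29, 1.99], [-1.47, 1.44], [0.14, 2.54], [-1.03, 4.17], [0.13, 1.85], [-2.86, 2.86]. Speed limits (rad/s): [2.39, 2.39, 3.01, 3.01, 3.14, 3.14, 3.14].

INTERFACE

Orientations are given as a unit quaternion [w, x, y, z].
In Python, from bench import monitor, eyes, order gives the robot as it stands.
- The arm moves only by the shell command python3 -m crank 'ROWS' [OPENING]. ROWS is JSON, one flat list of numbers, 4 for each row, row after row: the shift along the tool's x, y, z normalised to -1 to 1, where 1 is 250 mm, then the turn about the tool's z normalised to -1 to 1, where 1 is 0.5 rad. A call has 1 to 20 rows; each row is the pose to reach, as a shift and turn from the pose commanded when the call began, along the tool's axes at that moment; what a row does not reach only later rows make up. A row lasts 1/12 s, in which the tool goes at most 41.7 mm and 7.16 degrees, less where a joint would pass 70% of its speed; a pose out of reach is approached as far as the arm can. A call with a number of a shift or a turn outside -1 to 1 is refused whole. A call with a gripper value outside its range is refused whole. OPENING is the opening, from 0 (shut) to 1 (fully open), set as the call begins (- or left out, the last holds). The fingers move at their own pace and stop on an object; the grip force is fixed at half the most. Time passes only in rows, so rows that repeat a pose let the fingers close. It gives the time, the measured TCP pose, the force, the opening and the grip force at its end, in the units of the state.
- monitor.get_obs(): the state, without advancing time (a new reading comes with each control period).
- eyes.read_camera(name): name is "scene" or "top" or "wrist"; returns the picture (480x640x3 uint8, red, green, blue); there is no depth.
- eyes.get_calibration(name): a dict with "camera_matrix" (3x3 intrinsics, pixels), "k1" (the pictures are not rectified: a ray, as slopes to the right and down, at radius r is drawn at 1 + k1 r^2 times it, then the intrinsics apply), "rvec" (rotation vector, rad) and "tvec" (3), from world to camera coordinates, as OpenCV has them; the wrist camera has in their place "T_tool_cam" (4x4, takes a point from camera to tool coordinates, whose origin is the TCP and whose axes are the flange's). Camera axes: x right, y down, z forward; pixel columns grow to the right and rows downward; lengths in m; the calibration is good to about 2 mm. A picture is of the moment at which its call begins: read the wrist's pose just before it. get_calibration takes no time and is no camera call.
- order.hand_in(): hands the job in; it is judged then, once.
The state is a dict: "t": time; "joints": joint angles; "joint_velocities": joint speeds; "joint_torque": joint torques, N m; "ee_pos": TCP position; "tool_rot": TCP orientation; "ft_force": force on the tool from outside, world axes, zero at the start; "ft_torque": the same for the moment, N m; "gripper_width": finger opening in m; "finger_force": force on a finger pad.
Only numpy, scipy, OpenCV 4.12 (cv2) and the standard library are available. Lean on these libraries where they do the work, as an engineer would, in place of code of your own. Each camera call takes 0.05 s, during which the arm holds its last target. There are 200 camera calls.

## Working session

There is one attempt and no reset: what is moved stays moved. The work goes in short steps, Python scripts to look and compute and a shell command to move; the robot and the scene stay as the last step left them, time stands still between calls to the robot, and variables do not carry over. Pictures are saved under pics/ and viewed, at most 14 in all, crops included, and the job is handed in when it is done.

```bash
ls; mkdir -p pics; python3 - <<'E'
from bench import monitor, eyes, order
import cv2,json
o=monitor.get_obs();print({k:o[k] for k in('t','ee_pos','tool_rot','gripper_width','joints')})
for n in('scene','top','wrist'):
    im=eyes.read_camera(n);cv2.imwrite(f'pics/{n}0.png',im[:,:,::-1]);print(n,eyes.get_calibration(n))
E
```

```text
pics
{'t': 0.0, 'ee_pos': array([0.19752501, 0.59243593, 0.2217988 ]), 'tool_rot': array([-7.24401334e-05,  1.60171960e-01,  9.87088797e-01, -8.02629394e-04]), 'gripper_width': 0.08789896292617433, 'joints': array([-1.31723025,  0.41191796, -0.01272934,  1.59704142,  0.00560767,
        1.13428076, -0.0822075 ])}
scene {'camera_matrix': array([[441.52158296,   0.        , 314.16186915],
       [  0.        , 441.52158296, 242.36724094],
       [  0.        ,   0.        ,   1.        ]]), 'k1': -0.04002346033059737, 'rvec': array([ 1.29028122,  2.04042825, -1.0823043 ]), 'tvec': array([ 0.228088  , -0.24342891,  1.20591515])}
top {'camera_matrix': array([[503.83865164,   0.        , 309.46685598],
       [  0.        , 503.83865164, 233.31761344],
       [  0.        ,   0.        ,   1.        ]]), 'k1': -0.0838752196108487, 'rvec': array([ 2.14563394, -2.17842403,  0.13642561]), 'tvec': array([0.01037596, 0.58035246, 0.93510439])}
wrist {'camera_matrix': array([[368.6552272 ,   0.        , 312.41749239],
       [  0.        , 368.6552272 , 238.99036522],
       [  0.        ,   0.        ,   1.        ]]), 'k1': -0.04995540183889108, 'T_tool_cam': array([[ 3.02639246e-04, -9.70289706e-01, -2.41945850e-01,
         6.54141503e-02],
       [ 9.99999857e-01,  4.00449956e-04, -3.55092956e-04,
        -1.15622262e-03],
       [ 4.41430245e-04, -2.41945708e-01,  9.70289688e-01,
        -1.62370813e-01],
       [ 0.00000000e+00,  0.00000000e+00,  0.00000000e+00,
         1.00000000e+00]])}
```

View pics/top0.png

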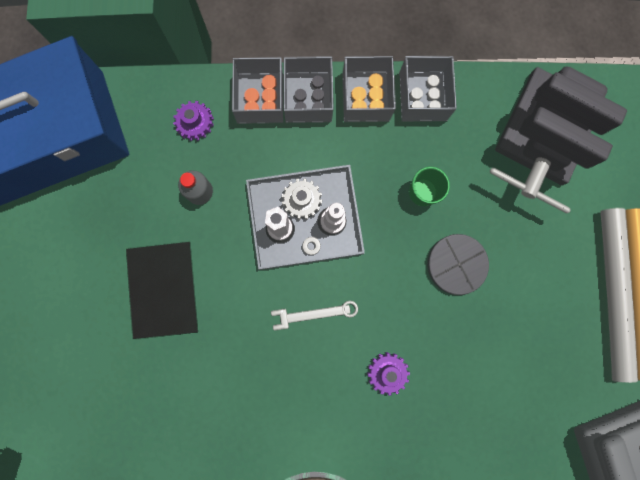

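View pics/scene0.png

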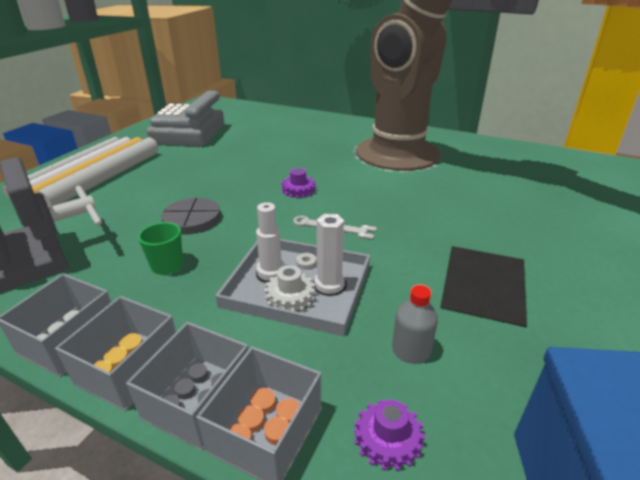

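Top view: sprocket look-alikes are the grey one in the tray at (302,198), purple at (193,121) and purple at (389,374). The grey one in the tray matches. The coupling is at about (278,222), the spindle at (333,216), the mat at (163,290) and the plate at (458,265). Next, one close crop from both views to check this.

```bash
cat > h.py <<'E'
import numpy as np, cv2
from bench import monitor, eyes
from scipy.spatial.transform import Rotation as R
def cam(n,obs=None):
    c=eyes.get_calibration(n);K=c['camera_matrix']
    if n=='wrist':
        q=obs['tool_rot'];Rt=R.from_quat([q[1],q[2],q[3],q[0]]).as_matrix();T=c['T_tool_cam']
        return K,c['k1'],Rt@T[:3,:3],obs['ee_pos']+Rt@T[:3,3]
    Rm=cv2.Rodrigues(c['rvec'])[0];return K,c['k1'],Rm.T,-Rm.T@c['tvec']
def ray(cm,p):
    K,k1,Rw,o=cm
    u=cv2.undistortPoints(np.array([[p]],float),K,np.array([k1,0,0,0.]))[0,0]
    d=Rw@[u[0],u[1],1];return o,d/np.linalg.norm(d)
def onz(cm,p,z):
    o,d=ray(cm,p);return o+d*(z-o[2])/d[2]
def tri(r1,r2):
    (a,d),(b,e)=r1,r2;s=np.linalg.lstsq(np.c_[d,-e],b-a,rcond=None)[0]
    P,Q=a+s[0]*d,b+s[1]*e;return (P+Q)/2,np.linalg.norm(P-Q)
def blob(m,amin=50):
    n,l,s,c=cv2.connectedComponentsWithStats(m.astype(np.uint8));return [(s[i],c[i],l==i) for i in range(1,n) if s[i][4]>=amin]
E
python3 - <<'E'
from h import *
t=cv2.imread('pics/top0.png');s=cv2.imread('pics/scene0.png')
a=cv2.resize(t[160:275,240:370],(520,460),interpolation=cv2.INTER_CUBIC)[:, :400]
a=cv2.resize(t[160:275,243:368],None,fx=3.2,fy=3.2,interpolation=cv2.INTER_CUBIC)
b=cv2.resize(s[195:330,215:380],(400,327),interpolation=cv2.INTER_CUBIC)
H=max(a.shape[0],b.shape[0]);p=lambda i:cv2.copyMakeBorder(i,0,H-i.shape[0],0,0,0)
cv2.imwrite('pics/crop.png',np.hstack([p(a),p(b)]))
ct=cam('top');hsv=cv2.cvtColor(t,cv2.COLOR_BGR2HSV);g=t.max(2)
m=(g<45)
for st,c,mk in blob(m[230:350,110:210],1000):
    k=max(cv2.findContours(mk.astype(np.uint8),0,1)[0],key=cv2.contourArea)
    r=cv2.minAreaRect((k+[[110,230]]).astype(np.float32));print('mat px',r)
    bx=np.array([onz(ct,q,.005)for q in cv2.boxPoints(r)]);print(bx.round(3),bx.mean(0))
pm=(hsv[...,1]<60)
for st,c,mk in blob(pm[225:305,420:495],1000):
    k=max(cv2.findContours(mk.astype(np.uint8),0,1)[0],key=cv2.contourArea)
    e=cv2.fitEllipse(cv2.convexHull(k)+[[420,225]]);print('plate',e,onz(ct,e[0],.02),onz(ct,e[0],.01))
E
```

```text
plate ((457.76519775390625, 264.1600036621094), (60.723812103271484, 61.74095916748047), 112.88007354736328) [ 0.51708853 -0.2880028   0.02      ] [ 0.51763003 -0.29103039  0.01      ]
```

View pics/crop.png

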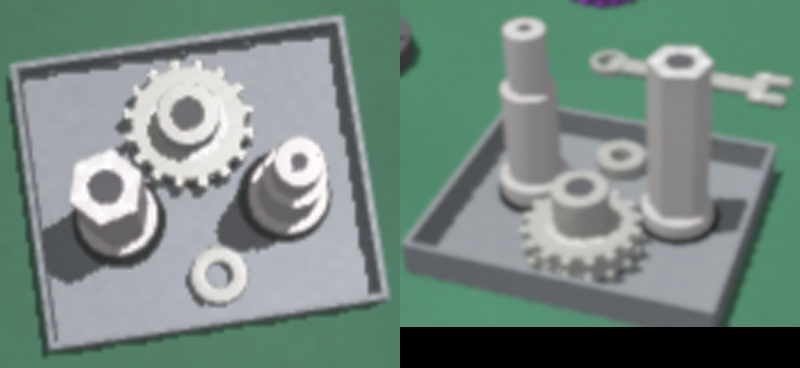

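The crop confirms the choice: the grey sprocket is behind the two columns, hub hole at top (301.4,195.3) and scene (289.7,272.1). The coupling hole is at top (276.1,218.1) and scene (331.3,220.6). The spindle hole is at top (336.4,210.6) and scene (266.2,206.6).

```bash
python3 - <<'E'
from h import *
ct,cs=cam('top'),cam('scene')
for n,a,b,z in(('spindle',(336.4,210.6),(266.2,206.6),.136),('coupling',(276.1,218.1),(331.3,220.6),.131),('sprocket',(301.4,195.3),(289.7,272.1),.056)):
    P,e=tri(ray(ct,a),ray(cs,b));print(n,P.round(4),round(e,4),'top@z',onz(ct,a,z).round(4))
cr=[onz(ct,(243+u/3.2,160+v/3.2),.025) for u,v in((10,65),(342,17),(388,296),(50,350))]
cr=np.array(cr);c=cr.mean(0);l=(cr[0]+cr[1])/2-(cr[2]+cr[3])/2;yaw=np.arctan2(l[1],l[0]);print('tray',c,yaw)
for x,y in((-.015,.052),(-.015,-.052),(.035,0)):print(c[:2]+R.from_euler('z',yaw).as_matrix()[:2,:2]@[x,y])
t=cv2.imread('pics/top0.png');s=cv2.imread('pics/scene0.png')
for n,im,cm,(x0,y0,x1,y1) in(('top',t,ct,(115,230,210,350)),('scene',s,cs,(430,240,535,330))):
    g=im.max(2)[y0:y1,x0:x1];hs=cv2.cvtColor(im,cv2.COLOR_BGR2HSV)[y0:y1,x0:x1,1]
    B=max(blob((g<60)&(hs<110),300),key=lambda q:q[0][4]);k=max(cv2.findContours(B[2].astype(np.uint8),0,1)[0],key=cv2.contourArea)
    q=cv2.approxPolyDP(cv2.convexHull(k),6,True)[:,0]+[x0,y0];print(n,'mat',B[0][4],q.tolist());bx=np.array([onz(cm,p,.005)for p in q.astype(float)]);print(bx.round(3).tolist(),bx.mean(0))
x0,y0,x1,y1=155,190,228,238
hs=cv2.cvtColor(s,cv2.COLOR_BGR2HSV)[y0:y1,x0:x1,1]
B=max(blob(hs<70,200),key=lambda q:q[0][4]);print('plate scene bbox',B[0]+[x0,y0,0,0,0]); print(onz(cs,B[1]+[x0,y0],.015))
E
```

```text
spindle [ 0.6069 -0.0447  0.1371] 0.0006 top@z [ 0.6072 -0.045   0.136 ]
coupling [0.5956 0.0611 0.1323] 0.0028 top@z [0.5964 0.0599 0.131 ]
sprocket [0.6503 0.0166 0.0576] 0.0014 top@z [0.6509 0.0159 0.056 ]
tray [0.61517048 0.01018309 0.025     ] 0.1354482574500511
[0.59328607 0.0596813 ]
[ 0.60732965 -0.04336615]
[0.64984991 0.0149093 ]
top mat 5723 [[188, 242], [196, 331], [134, 338], [127, 249]]
[[0.57, 0.243, 0.005], [0.395, 0.226, 0.005], [0.382, 0.349, 0.005], [0.558, 0.366, 0.005]] [0.47650303 0.29589648 0.005     ]
scene mat 4859 [[453, 248], [522, 261], [525, 325], [442, 306]]
[[0.398, 0.227, 0.005], [0.387, 0.349, 0.005], [0.556, 0.366, 0.005], [0.567, 0.243, 0.005]] [0.47679346 0.29633251 0.005     ]
plate scene bbox [ 161  197   60   37 1596]
[ 0.51725122 -0.28607891  0.015     ]
```

```bash
cat >> h.py <<'E'
def plan(x,y,z,a=None):
    """print rows' numbers to TCP x,y,z with finger line at world angle a"""
    o=monitor.get_obs();q=o['tool_rot'];Rt=R.from_quat([q[1],q[2],q[3],q[0]]).as_matrix()
    cur=np.arctan2(Rt[1,1],Rt[0,1])
    if a is None:a=cur
    Y=np.array([np.cos(a),np.sin(a),0]);Z=np.array([0,0,-1.]);T=np.c_[np.cross(Y,Z),Y,Z]
    rv=R.from_matrix(Rt.T@T).as_rotvec();d=Rt.T@(np.array([x,y,z])-o['ee_pos'])
    print('at',o['ee_pos'].round(4),'ang',round(cur,4),'t',round(o['t'],2),'w',round(o['gripper_width'],4),'| shift',(d/.25).round(3),'turn',(rv[2]/.5).round(3),'rows',round(np.linalg.norm(d)/.0417,1),round(abs(rv[2])/.125,1))
E
python3 - <<'E'
from h import *
plan(.585,.01,.25,1.571);P,e=tri(ray(cam('top'),(457.8,264.2)),ray(cam('scene'),(191.5,214.2)));print(P,e)
E
```

```text
at [0.1976 0.5926 0.222 ] ang 1.249 t 0.15 w 0.0878 | shift [-2.207 -1.721 -0.11 ] turn -0.644 rows 16.8 2.6
[ 0.51706094 -0.28952451  0.01372101] 0.0010202856579974264
```

```bash
python3 -m crank '[-0.15,-0.11,-0.05,0,-0.3,-0.23,-0.1,0,-0.45,-0.34,-0.11,0,-0.6,-0.46,-0.11,0,-0.75,-0.58,-0.11,0,-0.9,-0.7,-0.11,0,-0.95,-0.74,-0.11,0]' 1; python3 -m crank '[-0.15,-0.11,0,0,-0.3,-0.23,0,0,-0.45,-0.34,0,0,-0.6,-0.46,0,0,-0.75,-0.58,0,0,-0.9,-0.7,0,0,-0.95,-0.74,0,0]'; python3 -m crank '[-0.1,-0.08,0,-0.2,-0.2,-0.15,0,-0.4,-0.31,-0.24,0,-0.64,-0.31,-0.24,0,-0.64,-0.31,-0.24,0,-0.64,-0.31,-0.24,0,-0.64]'
python3 - <<'E'
from h import *
plan(.585,.01,.25,1.571)
o=monitor.get_obs();im=eyes.read_camera('wrist')[:,:,::-1];cv2.imwrite('pics/w1.png',im)
E
```

```text
t: 0.73
ee_pos: [0.3584, 0.3508, 0.2502]
tool_rot: [0.0, 0.16, 0.987, 0.0]
ft_force: [1.1, 0.6, -0.3]
gripper_width: 0.0877
finger_force: 0.0
t: 1.32
ee_pos: [0.52, 0.1081, 0.2502]
tool_rot: [0.0, 0.16, 0.987, 0.0]
ft_force: [1.0, 0.3, 1.1]
gripper_width: 0.0881
finger_force: 0.0
t: 1.82
ee_pos: [0.5735, 0.029, 0.2496]
tool_rot: [-0.001, 0.002, 1.0, 0.0]
ft_force: [0.4, 1.3, -0.2]
gripper_width: 0.0882
finger_force: 0.0
at [0.5735 0.029  0.2496] ang 1.567 t 1.82 w 0.0882 | shift [-0.046 -0.076 -0.002] turn -0.008 rows 0.5 0.0
```

View pics/w1.png

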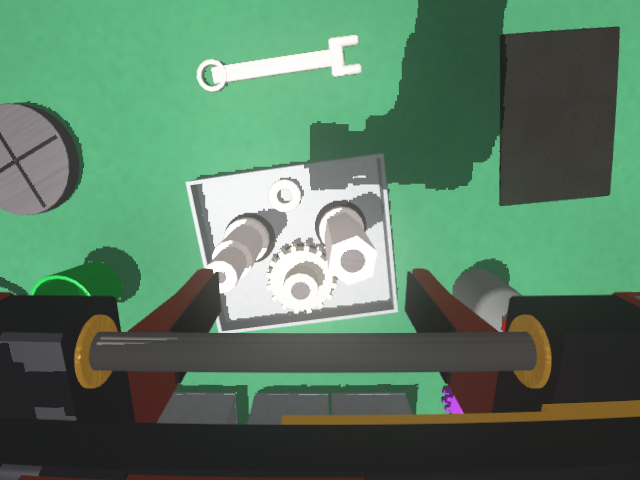

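Wrist view: spindle hole at (221,276), coupling hole at (352,261), sprocket hub hole at (301,290), mat on the right, and plate on the left with its cross at (15,159). I'll enlarge the hexagon to get its yaw.

```bash
python3 - <<'E'
from h import *
im=cv2.imread('pics/w1.png');print(im[262,330:380].max(1))
g=cv2.resize(im[225:310,200:390],None,fx=4,fy=4,interpolation=cv2.INTER_CUBIC);cv2.imwrite('pics/w1c.png',g)
E
```

```text
[255 255 255 255 255 255 255 255 255 255 242 180 180 180 180 181 180 179
 179 177 178 176 176 176 175 175 173 173 172 172 170 169 171 169 202 254
 255 255 255 255 255 255 255 255 255 245 234 235 234 234]
```

View pics/w1c.png

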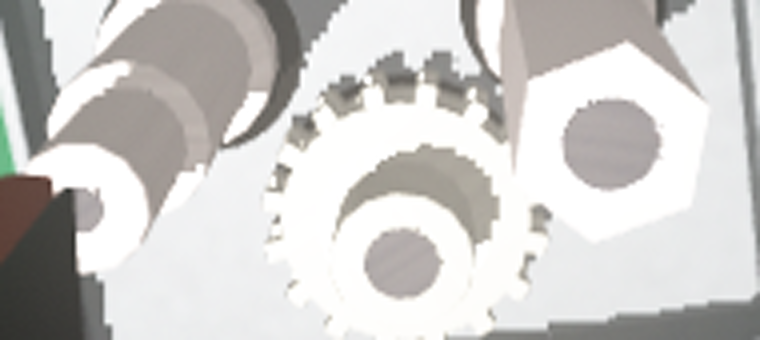

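Crop (4x, offset 200,225): hexagon corners at (528,79) (630,43) (708,106) (693,205) (596,241) (517,177), its hole at (611,144), and the sprocket hub hole at (402,263).

```bash
python3 - <<'E'
from h import *
o=monitor.get_obs();cw=cam('wrist',o);ct,cs=cam('top'),cam('scene');p=lambda u,v:(200+(u+.5)/4-.5,225+(v+.5)/4-.5)
H=np.array([onz(cw,p(*q),.131) for q in((528,79),(630,43),(708,106),(693,205),(596,241),(517,177))])[:,:2]
c=H.mean(0);d=H-c;a=np.degrees(np.arctan2(d[:,1],d[:,0]));print('hex c',c,'r',np.linalg.norm(d,axis=1).round(4),'corner angs mod60',(a%60).round(1))
for n,w,t,s in(('coup',p(611,144),(276.1,218.1),(331.3,220.6)),('spro',p(402,263),(301.4,195.3),(289.7,272.1)),('spin',(221,276.5),(336.4,210.6),(266.2,206.6)),('plate',(15,159),(457.8,264.2),(191.5,214.2))):
    print(n,'w+t',tri(ray(cw,w),ray(ct,t)),'w+s',tri(ray(cw,w),ray(cs,s)))
im=cv2.imread('pics/w1.png')
E
```

```text
hex c [0.59511156 0.06066714] r [0.0215 0.0207 0.0203 0.0213 0.021  0.0202] corner angs mod60 [52.1 51.6 51.9 51.7 52.5 50.7]
coup w+t (array([0.59690751, 0.06054056, 0.12653339]), np.float64(0.0008858376397872957)) w+s (array([0.59473815, 0.06121204, 0.13187998]), np.float64(0.0018575795369241634))
spro w+t (array([0.65101309, 0.0158436 , 0.05544977]), np.float64(0.00017797946975413304)) w+s (array([0.64991102, 0.0164358 , 0.05742407]), np.float64(0.0013199300900470134))
spin w+t (array([ 0.60789525, -0.0451196 ,  0.13272637]), np.float64(0.0003860275182429655)) w+s (array([ 0.6066547 , -0.04416333,  0.13696901]), np.float64(0.000601810248182069))
plate w+t (array([ 0.51599178, -0.28559   ,  0.0280139 ]), np.float64(0.0011687912117148988)) w+s (array([ 0.5149657 , -0.29373899,  0.01344274]), np.float64(0.005887706331259975))
```

```bash
python3 - <<'E'
from h import *
plan(.607,-.0447,.096)
E
```

```text
at [0.5734 0.0298 0.2498] ang 1.5686 t 1.87 w 0.0879 | shift [-0.136 -0.298  0.615] turn 0.0 rows 4.2 0.0
```

```bash
python3 -m crank '[-0.07,-0.15,0,0,-0.136,-0.298,0,0,-0.136,-0.298,0.05,0,-0.136,-0.298,0.15,0,-0.136,-0.298,0.25,0,-0.136,-0.298,0.35,0,-0.136,-0.298,0.45,0,-0.136,-0.298,0.54,0,-0.136,-0.298,0.6,0,-0.136,-0.298,0.615,0,-0.136,-0.298,0.615,0,-0.136,-0.298,0.615,0]' 1; python3 - <<'E'
from h import *
plan(.607,-.0447,.096)
E
```

```text
t: 2.87
ee_pos: [0.6082, -0.045, 0.0972]
tool_rot: [0.0, 0.0, 1.0, 0.0]
ft_force: [-0.1, 0.8, -0.0]
gripper_width: 0.0877
finger_force: 0.0
at [ 0.6082 -0.045   0.0972] ang 1.5698 t 2.87 w 0.0877 | shift [0.005 0.001 0.005] turn -0.0 rows 0.0 0.0
```

Grasp: close slowly in place, then lift.

```bash
python3 -m crank '[0.003,0,0,0,0.003,0,0,0,0.003,0,0,0,0.003,0,0,0,0.003,0,0,0,0.003,0,0,0,0.003,0,0,0,0.003,0,0,0,0.003,0,0,0,0.003,0,0,0]' 0.1; python3 -m crank '[0,0,-0.03,0,0,0,-0.08,0,0,0,-0.15,0,0,0,-0.23,0,0,0,-0.32,0,0,0,-0.41,0,0,0,-0.5,0,0,0,-0.57,0,0,0,-0.6,0,0,0,-0.6,0]';python3 - <<'E'
from h import *
plan(.432,.292,.25,1.571)
E
```

```text
t: 3.7
ee_pos: [0.607, -0.0459, 0.0962]
tool_rot: [-0.0, 0.001, 1.0, 0.0]
ft_force: [0.4, 0.4, 0.7]
gripper_width: 0.0277
finger_force: 30.0
t: 4.53
ee_pos: [0.6079, -0.0462, 0.2489]
tool_rot: [0.002, 0.001, 1.0, 0.0]
ft_force: [0.6, 0.2, -3.7]
gripper_width: 0.0275
finger_force: 30.0
at [ 0.6079 -0.0462  0.2489] ang 1.5689 t 4.53 w 0.0275 | shift [ 0.706  1.351 -0.007] turn -0.004 rows 9.1 0.0
```

```bash
python3 -m crank '[0.02,0.04,0,0,0.07,0.13,0,0,0.13,0.25,0,0,0.19,0.37,0,0,0.25,0.49,0,0,0.31,0.61,0,0,0.36,0.7,0,0,0.41,0.8,0,0,0.44,0.87,0,0,0.45,0.89,0,0]'; python3 -m crank '[0.02,0.04,0,0,0.07,0.13,0,0,0.13,0.24,0,0,0.19,0.35,0,0,0.23,0.42,0,0,0.25,0.455,0,0,0.256,0.461,0,0,0.256,0.461,0,0]';python3 - <<'E'
from h import *
plan(.432,.292,.097,1.571)
im=eyes.read_camera('scene')[:,:,::-1];cv2.imwrite('pics/s1.png',im)
E
```

```text
t: 5.37
ee_pos: [0.4918, 0.1808, 0.2448]
tool_rot: [-0.002, -0.002, 1.0, 0.0]
ft_force: [-0.5, 0.5, -3.1]
gripper_width: 0.0275
finger_force: 30.0
t: 6.03
ee_pos: [0.4313, 0.2912, 0.2459]
tool_rot: [-0.0, 0.001, 1.0, -0.001]
ft_force: [1.1, -0.4, -2.1]
gripper_width: 0.0274
finger_force: 30.0
at [0.4313 0.2912 0.2459] ang 1.5687 t 6.03 w 0.0274 | shift [-0.003  0.004  0.596] turn -0.005 rows 3.6 0.0
```

```bash
python3 -m crank '[0,0,0.03,0,0,0,0.1,0,0,0,0.19,0,0,0,0.28,0,0,0,0.37,0,0,0,0.46,0,0,0,0.53,0,0,0,0.56,0,0,0,0.57,0,0,0,0.575,0,0,0,0.58,0,0,0,0.583,0]'; python3 -c "
from h import *
plan(.432,.292,.097)"
```

```text
t: 7.08
ee_pos: [0.4319, 0.2924, 0.1015]
tool_rot: [0.001, 0.001, 1.0, 0.001]
ft_force: [0.5, -0.1, -2.9]
gripper_width: 0.0276
finger_force: 30.0
at [0.4319 0.2924 0.1015] ang 1.5687 t 7.08 w 0.0276 | shift [-0.    -0.001  0.018] turn -0.0 rows 0.1 0.0
```

```bash
python3 -m crank '[0,0,0.006,0,0,0,0.012,0,0,0,0.016,0,0,0,0.02,0,0,0,0.022,0,0,0,0.022,0]'; python3 -m crank '[0,0,0.002,0,0,0,0.004,0,0,0,0.004,0]'
```

```text
t: 7.58
ee_pos: [0.4312, 0.2922, 0.0952]
tool_rot: [0.0, 0.001, 1.0, 0.0]
ft_force: [-0.6, 0.2, -2.7]
gripper_width: 0.0277
finger_force: 30.0
t: 7.83
ee_pos: [0.4315, 0.2925, 0.0951]
tool_rot: [0.0, 0.001, 1.0, 0.0]
ft_force: [-1.6, -0.5, 6.0]
gripper_width: 0.0275
finger_force: 30.0
```

Contact (force +6). Release and rise.

```bash
python3 -m crank '[0,0,0,0,0,0,0,0,0,0,0,0,0,0,0,0,0,0,0,0,0,0,0,0]' 1; python3 -m crank '[0,0,-0.05,0,0,0,-0.15,0,0,0,-0.3,0,0,0,-0.45,0,0,0,-0.6,0,0,0,-0.62,0,0,0,-0.62,0]'; python3 -c "
from h import *
plan(.5955,.0607,.25,1.428)
im=eyes.read_camera('scene')[:,:,::-1];cv2.imwrite('pics/s2.png',im)"
```

```text
t: 8.33
ee_pos: [0.4312, 0.2921, 0.094]
tool_rot: [0.0, 0.001, 1.0, -0.0]
ft_force: [0.3, -0.8, -0.7]
gripper_width: 0.0643
finger_force: 0.0
t: 8.92
ee_pos: [0.4324, 0.293, 0.2518]
tool_rot: [0.002, 0.001, 1.0, 0.002]
ft_force: [0.1, 0.5, -0.5]
gripper_width: 0.0877
finger_force: 0.0
at [0.4324 0.293  0.2518] ang 1.5689 t 8.92 w 0.0877 | shift [-0.654 -0.928  0.006] turn 0.282 rows 6.8 1.1
```

View pics/s2.png

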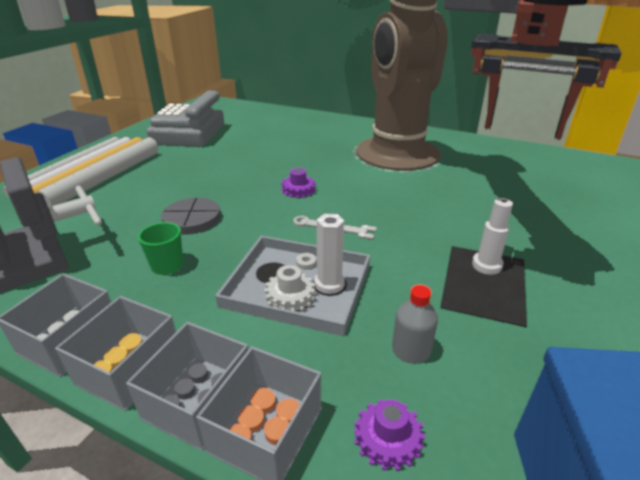

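The spindle stands upright on the near half of the mat at (492,240); its emptied pad is at (268,272). The coupling is next.

```bash
python3 -m crank '[-0.08,-0.12,0,0.07,-0.17,-0.25,0,0.14,-0.26,-0.38,0,0.2,-0.35,-0.5,0,0.282,-0.44,-0.63,0,0.282,-0.54,-0.76,0,0.282,-0.62,-0.88,0,0.282,-0.654,-0.928,0,0.282,-0.654,-0.928,0,0.282,-0.654,-0.928,0,0.282]'; python3 -c "
from h import *
plan(.5955,.0607,.087,1.428)"
```

```text
t: 9.8
ee_pos: [0.5934, 0.059, 0.2466]
tool_rot: [-0.002, 0.072, 0.997, -0.001]
ft_force: [0.1, 0.7, -0.3]
gripper_width: 0.0878
finger_force: 0.0
at [0.5934 0.059  0.2466] ang 1.426 t 9.8 w 0.0878 | shift [-0.01   0.009  0.638] turn -0.004 rows 3.8 0.0
```

```bash
python3 -m crank '[-0.005,0.004,0.05,0,-0.005,0.004,0.15,0,-0.005,0.004,0.25,0,-0.005,0.004,0.35,0,-0.005,0.004,0.45,0,-0.005,0.004,0.55,0,-0.005,0.004,0.62,0,-0.005,0.004,0.64,0,-0.005,0.004,0.64,0,-0.005,0.004,0.64,0]'; python3 -c "
from h import *
plan(.5955,.0607,.087,1.428)"
```

```text
t: 10.63
ee_pos: [0.5954, 0.0617, 0.0891]
tool_rot: [-0.0, 0.071, 0.998, 0.0]
ft_force: [0.4, -0.4, 0.3]
gripper_width: 0.0875
finger_force: 0.0
at [0.5954 0.0617 0.0891] ang 1.4294 t 10.63 w 0.0875 | shift [-0.001 -0.004  0.009] turn 0.003 rows 0.1 0.0
```

```bash
python3 -m crank '[0,-0.002,0,0,0,-0.002,0,0,0,-0.002,0,0,0,-0.002,0,0,0,-0.002,0,0,0,-0.002,0,0,0,-0.002,0,0,0,-0.002,0,0,0,-0.002,0,0]' 0.2; python3 -m crank '[0,0,-0.03,0,0,0,-0.08,0,0,0,-0.15,0,0,0,-0.23,0,0,0,-0.32,0,0,0,-0.41,0,0,0,-0.5,0,0,0,-0.58,0,0,0,-0.63,0,0,0,-0.64,0,0,0,-0.64,0]';python3 - <<'E'
from h import *
plan(.522,.300,.25)
E
```

```text
t: 11.38
ee_pos: [0.5956, 0.0602, 0.0891]
tool_rot: [0.0, 0.071, 0.997, 0.0]
ft_force: [-0.0, 1.0, -0.5]
gripper_width: 0.0358
finger_force: 30.0
t: 12.3
ee_pos: [0.5958, 0.0601, 0.2505]
tool_rot: [0.001, 0.071, 0.997, 0.0]
ft_force: [-0.4, -0.0, -4.1]
gripper_width: 0.036
finger_force: 30.0
at [0.5958 0.0601 0.2505] ang 1.4278 t 12.3 w 0.036 | shift [0.429 0.908 0.002] turn -0.0 rows 6.0 0.0
```

```bash
python3 -m crank '[0.02,0.04,0,0,0.07,0.13,0,0,0.13,0.25,0,0,0.19,0.38,0,0,0.25,0.51,0,0,0.31,0.64,0,0,0.36,0.75,0,0,0.4,0.84,0,0,0.42,0.89,0,0,0.429,0.908,0,0,0.429,0.908,0,0]'; python3 -c "
from h import *
plan(.522,.3,.088)"
```

```text
t: 13.22
ee_pos: [0.5209, 0.3007, 0.2482]
tool_rot: [-0.001, 0.07, 0.998, -0.001]
ft_force: [0.1, -0.2, -3.6]
gripper_width: 0.036
finger_force: 30.0
at [0.5209 0.3007 0.2482] ang 1.4298 t 13.22 w 0.036 | shift [-0.006 -0.001  0.641] turn -0.0 rows 3.8 0.0
```

```bash
python3 -m crank '[-0.003,0,0.03,0,-0.003,0,0.1,0,-0.003,0,0.19,0,-0.003,0,0.28,0,-0.003,0,0.37,0,-0.003,0,0.46,0,-0.003,0,0.54,0,-0.003,0,0.59,0,-0.003,0,0.61,0,-0.003,0,0.62,0,-0.003,0,0.625,0,-0.003,0,0.63,0,-0.003,0,0.63,0]'; python3 -m crank '[0,0,0.005,0,0,0,0.01,0,0,0,0.013,0,0,0,0.013,0]'
```

```text
t: 14.3
ee_pos: [0.523, 0.3002, 0.0925]
tool_rot: [0.001, 0.071, 0.997, 0.0]
ft_force: [1.2, 0.2, -3.2]
gripper_width: 0.0358
finger_force: 30.0
t: 14.63
ee_pos: [0.5224, 0.3, 0.0884]
tool_rot: [-0.0, 0.071, 0.997, 0.0]
ft_force: [-0.8, -0.0, -4.3]
gripper_width: 0.0358
finger_force: 30.0
```

```bash
python3 -m crank '[0,0,0.002,0,0,0,0.004,0,0,0,0.004,0]'; python3 -m crank '[0,0,0.002,0,0,0,0.004,0,0,0,0.004,0]'
```

```text
t: 14.88
ee_pos: [0.5226, 0.3001, 0.0881]
tool_rot: [0.0, 0.071, 0.997, 0.0]
ft_force: [-3.1, -0.7, 4.3]
gripper_width: 0.0358
finger_force: 30.0
t: 15.13
ee_pos: [0.5226, 0.3001, 0.088]
tool_rot: [0.0, 0.071, 0.997, 0.0]
ft_force: [-4.9, -2.2, 13.2]
gripper_width: 0.0356
finger_force: 30.0
```

```bash
python3 -m crank '[0,0,-0.004,0,0,0,-0.004,0,0,0,-0.004,0,0,0,-0.004,0,0,0,-0.004,0,0,0,-0.004,0]' 1; python3 -m crank '[0,0,-0.05,0,0,0,-0.15,0,0,0,-0.3,0,0,0,-0.45,0,0,0,-0.6,0,0,0,-0.65,0,0,0,-0.65,0]'; python3 -c "
from h import *
plan(.62,.05,.25)
im=eyes.read_camera('scene')[:,:,::-1];cv2.imwrite('pics/s3.png',im[180:380,200:560])"
```

```text
t: 15.63
ee_pos: [0.5225, 0.3, 0.0872]
tool_rot: [-0.0, 0.071, 0.997, -0.0]
ft_force: [0.5, 0.6, -0.3]
gripper_width: 0.0725
finger_force: 0.0
t: 16.22
ee_pos: [0.5243, 0.3009, 0.2554]
tool_rot: [0.003, 0.071, 0.997, 0.003]
ft_force: [1.0, -0.1, 0.7]
gripper_width: 0.0878
finger_force: 0.0
at [0.5243 0.3009 0.2554] ang 1.4277 t 16.22 w 0.0878 | shift [-0.522 -0.939  0.019] turn -0.0 rows 6.4 0.0
```

View pics/s3.png

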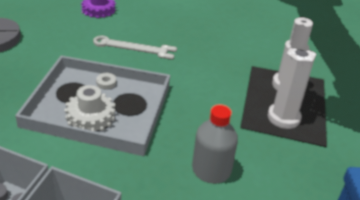

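Both stand upright on the mat, at crop (300,60) and (290,90). I'll move above the sprocket and look once more.

```bash
python3 -m crank '[-0.07,-0.12,0,0,-0.14,-0.25,0,0,-0.21,-0.38,0,0,-0.28,-0.5,0,0,-0.35,-0.63,0,0,-0.42,-0.76,0,0,-0.48,-0.87,0,0,-0.522,-0.939,0,0,-0.522,-0.939,0,0,-0.522,-0.939,0,0]'; python3 - <<'E'
from h import *
plan(.6505,.0161,.0315)
o=monitor.get_obs();im=eyes.read_camera('wrist')[:,:,::-1];cv2.imwrite('pics/w2.png',im)
g=cv2.resize(im[120:330,160:480],None,fx=2.4,fy=2.4,interpolation=cv2.INTER_CUBIC);cv2.imwrite('pics/w2c.png',g)
np.save('w2.npy',np.r_[o['ee_pos'],o['tool_rot']])
E
```

```text
t: 17.1
ee_pos: [0.6177, 0.0476, 0.2485]
tool_rot: [-0.001, 0.073, 0.997, -0.0]
ft_force: [0.1, -0.6, -0.4]
gripper_width: 0.0878
finger_force: 0.0
at [0.6177 0.0476 0.2485] ang 1.4251 t 17.1 w 0.0878 | shift [-0.15  -0.105  0.868] turn -0.0 rows 5.3 0.0
```

View pics/w2c.png

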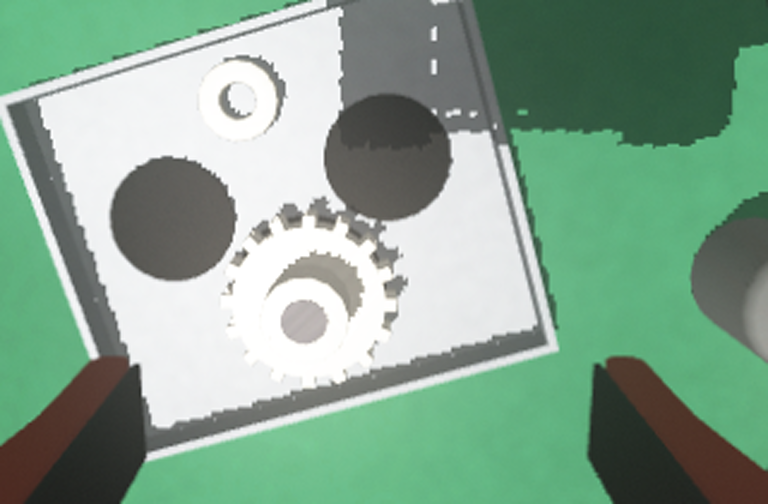

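Wrist crop (2.4x, offset 160,120): pads at (173,218) and (388,157), hub hole at (304,321). Checking positions against the earlier ones.

```bash
python3 - <<'E'
from h import *
d=np.load('w2.npy');cw=cam('wrist',dict(ee_pos=d[:3],tool_rot=d[3:]));p=lambda u,v:(160+u/2.4,120+v/2.4)
print('pads',onz(cw,p(173,218),.006),onz(cw,p(388,157),.006),'spr',onz(cw,p(304,321),.056), tri(ray(cw,p(304,321)),ray(cam('top'),(301.4,195.3))))
E
```

```text
pads [ 0.60692255 -0.04288996  0.006     ] [0.59357554 0.05972546 0.006     ] spr [0.65096129 0.01509486 0.056     ] (array([0.64975043, 0.0157776 , 0.0610322 ]), np.float64(0.0004044464943427562))
```

```bash
python3 -m crank '[-0.075,-0.05,0,0,-0.15,-0.106,0.05,0,-0.15,-0.106,0.15,0,-0.15,-0.106,0.27,0,-0.15,-0.106,0.39,0,-0.15,-0.106,0.51,0,-0.15,-0.106,0.63,0,-0.15,-0.106,0.73,0,-0.15,-0.106,0.8,0,-0.15,-0.106,0.83,0,-0.15,-0.106,0.83,0,-0.15,-0.106,0.83,0]'; python3 -c "
from h import *
plan(.6505,.0157,.0325)"
```

```text
t: 18.15
ee_pos: [0.6515, 0.0186, 0.0426]
tool_rot: [-0.0, 0.071, 0.998, 0.0]
ft_force: [0.3, 0.6, -0.5]
gripper_width: 0.0879
finger_force: 0.0
at [0.6515 0.0186 0.0426] ang 1.4294 t 18.15 w 0.0879 | shift [ 0.002 -0.012  0.04 ] turn 0.0 rows 0.3 0.0
```

```bash
python3 -m crank '[0.003,-0.01,0.01,0,0.003,-0.01,0.025,0,0.003,-0.01,0.038,0,0.003,-0.01,0.038,0,0.003,-0.01,0.038,0]'; python3 -m crank '[0,0,0,0,0,0,0,0,0,0,0,0,0,0,0,0,0,0,0,0,0,0,0,0,0,0,0,0,0,0,0,0,0,0,0,0]' 0.2
```

```text
t: 18.57
ee_pos: [0.6505, 0.0151, 0.033]
tool_rot: [0.0, 0.071, 0.997, 0.0]
ft_force: [0.9, -0.0, 0.3]
gripper_width: 0.0881
finger_force: 0.0
t: 19.32
ee_pos: [0.6505, 0.0153, 0.0329]
tool_rot: [0.0, 0.071, 0.997, 0.0]
ft_force: [-0.1, 1.2, 0.0]
gripper_width: 0.0373
finger_force: 30.0
```

```bash
python3 -m crank '[0,0,-0.03,0,0,0,-0.08,0,0,0,-0.15,0,0,0,-0.23,0,0,0,-0.32,0,0,0,-0.41,0,0,0,-0.5,0,0,0,-0.57,0,0,0,-0.6,0,0,0,-0.6,0]';python3 - <<'E'
from h import *
plan(.517,-.288,.183)
E
```

```text
t: 20.15
ee_pos: [0.6513, 0.0149, 0.1853]
tool_rot: [0.002, 0.071, 0.997, 0.0]
ft_force: [-0.1, 0.3, -6.7]
gripper_width: 0.0376
finger_force: 30.0
at [0.6513 0.0149 0.1853] ang 1.4278 t 20.15 w 0.0376 | shift [ 0.359 -1.276  0.007] turn -0.0 rows 7.9 0.0
```

```bash
python3 -m crank '[0.01,-0.04,0,0,0.04,-0.13,0,0,0.07,-0.25,0,0,0.1,-0.37,0,0,0.14,-0.49,0,0,0.17,-0.61,0,0,0.2,-0.72,0,0,0.23,-0.82,0,0,0.25,-0.88,0,0,0.25,-0.9,0,0,0.25,-0.9,0,0]'; python3 - <<'E'
from h import *
plan(.517,-.288,.183)
o=monitor.get_obs();im=eyes.read_camera('wrist')[:,:,::-1];cv2.imwrite('pics/w3.png',im)
np.save('w3.npy',np.r_[o['ee_pos'],o['tool_rot']])
E
```

```text
t: 21.07
ee_pos: [0.5548, -0.2008, 0.1817]
tool_rot: [-0.001, 0.073, 0.997, -0.0]
ft_force: [-0.2, -0.0, -6.4]
gripper_width: 0.0379
finger_force: 30.0
at [ 0.5548 -0.2008  0.1817] ang 1.4245 t 21.07 w 0.0379 | shift [ 0.099 -0.367 -0.005] turn -0.0 rows 2.3 0.0
```

View pics/w3.png

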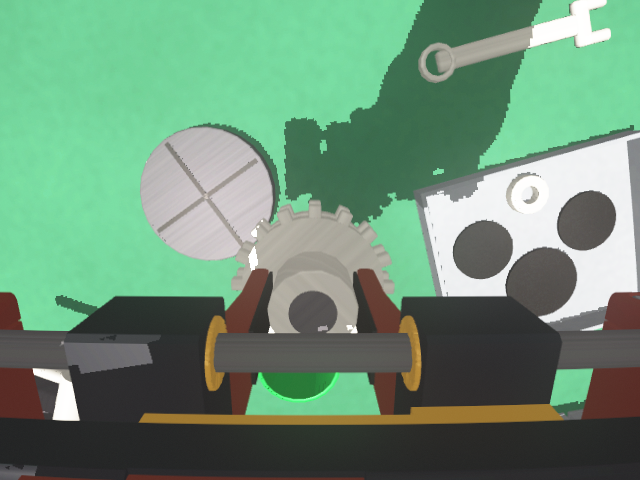

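The sprocket is held level. The plate cross is at (206,195), the hub hole at (312,312), and the pot is behind at (298,385).

```bash
python3 - <<'E'
from h import *
d=np.load('w3.npy');cw=cam('wrist',dict(ee_pos=d[:3],tool_rot=d[3:]))
print('plate',onz(cw,(206,195),.02),tri(ray(cw,(206,195)),ray(cam('top'),(457.8,264.2))),tri(ray(cw,(206,195)),ray(cam('scene'),(191.5,214.2))))
print('hub',onz(cw,(312,312),d[2]-.027+.05)-d[:3])
plan(.517,-.288,.183)
E
```

```text
plate [ 0.51585266 -0.29165355  0.02      ] (array([ 0.51844785, -0.29907794, -0.01026973]), np.float64(0.003556704353142635)) (array([ 0.51552239, -0.29251561,  0.01237931]), np.float64(0.003342347747110097))
hub [-0.00012618 -0.00137076  0.023     ]
at [ 0.5558 -0.1989  0.1818] ang 1.4267 t 21.12 w 0.0371 | shift [ 0.102 -0.375 -0.005] turn 0.0 rows 2.3 0.0
```

```bash
python3 -m crank '[0.01,-0.04,0,0,0.03,-0.12,0,0,0.06,-0.23,0,0,0.085,-0.32,0,0,0.098,-0.365,0,0,0.102,-0.38,0,0,0.102,-0.38,0,0,0.102,-0.38,0,0]'; python3 -c "
from h import *
plan(.5165,-.2895,.047)"
```

```text
t: 21.78
ee_pos: [0.5187, -0.2874, 0.1826]
tool_rot: [0.0, 0.07, 0.998, 0.001]
ft_force: [0.4, 1.2, -7.4]
gripper_width: 0.0374
finger_force: 30.0
at [ 0.5187 -0.2874  0.1826] ang 1.4298 t 21.78 w 0.0374 | shift [ 0.008 -0.01   0.542] turn -0.0 rows 3.3 0.0
```

```bash
python3 -m crank '[0.004,-0.005,0.03,0,0.004,-0.005,0.1,0,0.004,-0.005,0.19,0,0.004,-0.005,0.28,0,0.004,-0.005,0.37,0,0.004,-0.005,0.44,0,0.004,-0.005,0.48,0,0.004,-0.005,0.5,0,0.004,-0.005,0.51,0,0.004,-0.005,0.51,0,0.004,-0.005,0.51,0]'; python3 -c "
from h import *
plan(.5165,-.2895,.047)"
```

```text
t: 22.7
ee_pos: [0.5174, -0.2904, 0.0563]
tool_rot: [0.001, 0.071, 0.997, -0.0]
ft_force: [0.3, 0.2, -6.1]
gripper_width: 0.0375
finger_force: 30.0
at [ 0.5174 -0.2904  0.0563] ang 1.4282 t 22.7 w 0.0375 | shift [0.004 0.003 0.037] turn 0.0 rows 0.2 0.0
```

```bash
python3 -m crank '[0,0,0.008,0,0,0,0.016,0,0,0,0.024,0,0,0,0.03,0,0,0,0.032,0,0,0,0.032,0]'; python3 -m crank '[0,0,0.003,0,0,0,0.006,0,0,0,0.006,0]'
```

```text
t: 23.2
ee_pos: [0.5165, -0.2902, 0.0472]
tool_rot: [-0.0, 0.071, 0.997, 0.0]
ft_force: [-0.8, -0.3, -6.2]
gripper_width: 0.0376
finger_force: 30.0
t: 23.45
ee_pos: [0.5167, -0.2903, 0.0468]
tool_rot: [0.0, 0.071, 0.997, 0.0]
ft_force: [-3.2, 1.7, 3.6]
gripper_width: 0.0375
finger_force: 30.0
```

```bash
python3 -m crank '[0,0,0,0,0,0,0,0,0,0,0,0,0,0,0,0,0,0,0,0,0,0,0,0,0,0,0,0,0,0,0,0]' 1; python3 -m crank '[0,0,-0.05,0,0,0,-0.15,0,0,0,-0.3,0,0,0,-0.45,0,0,0,-0.6,0,0,0,-0.75,0,0,0,-0.8,0,0,0,-0.8,0]'; python3 - <<'E'
from h import *
plan(.5226,.3001,.25)
o=monitor.get_obs();np.save('w4.npy',np.r_[o['ee_pos'],o['tool_rot']])
im=eyes.read_camera('wrist')[:,:,::-1];cv2.imwrite('pics/w4.png',im)
s=eyes.read_camera('scene')[:,:,::-1];cv2.imwrite('pics/s4.png',s)
cv2.imwrite('pics/ws4.png',np.hstack([im[180:480:,160:480],s[150:450,100:560]]))
E
```

```text
t: 24.12
ee_pos: [0.5167, -0.2902, 0.0458]
tool_rot: [-0.0, 0.071, 0.997, 0.0]
ft_force: [0.1, -0.6, 0.5]
gripper_width: 0.0858
finger_force: 0.0
t: 24.78
ee_pos: [0.5182, -0.2915, 0.2512]
tool_rot: [0.004, 0.072, 0.997, -0.001]
ft_force: [-0.0, -0.4, -0.9]
gripper_width: 0.0877
finger_force: 0.0
at [ 0.5182 -0.2915  0.2512] ang 1.4276 t 24.78 w 0.0877 | shift [ 3.200e-01  2.345e+00 -1.000e-03] turn 0.0 rows 14.2 0.0
```

View pics/ws4.png

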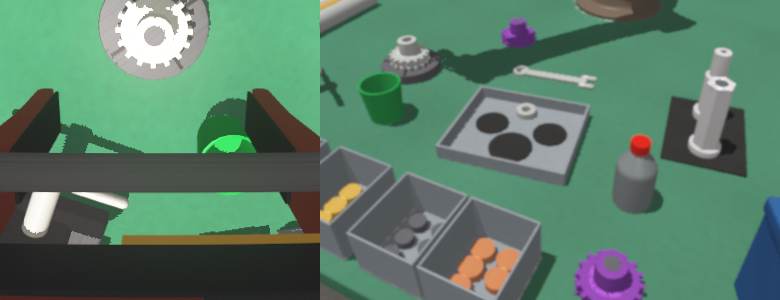

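The sprocket sits on the plate, hub up at wrist (315,216). The spindle and coupling still stand on the mat. I'll check the centring with numbers.

```bash
python3 - <<'E'
from h import *
d=np.load('w4.npy');cw=cam('wrist',dict(ee_pos=d[:3],tool_rot=d[3:]))
im=cv2.imread('pics/w4.png');hs=cv2.cvtColor(im,cv2.COLOR_BGR2HSV)[...,1]
B=max([b for b in blob(hs[:262,240:400]<70,500)],key=lambda b:b[0][4])
k=max(cv2.findContours(B[2].astype(np.uint8),0,1)[0],key=cv2.contourArea);h=cv2.convexHull(k)[:,0]+[240,0]
P=np.array([onz(cw,p.astype(float),.02)[:2] for p in h]);c,r=cv2.minEnclosingCircle(P.astype(np.float32));print('plate',c,r,len(h),h.min(0),h.max(0))
print('hub',onz(cw,(315,216),.07))
plan(.5226,.3001,.25)
E
```

```text
plate (0.5165634155273438, -0.2917115092277527) 0.06016336753964424 47 [258 150] [368 259]
hub [ 0.51731458 -0.29051295  0.07      ]
at [ 0.5166 -0.2901  0.2467] ang 1.4281 t 24.88 w 0.0876 | shift [ 0.312  2.34  -0.014] turn -0.0 rows 14.2 0.0
```

```bash
python3 -m crank '[0.02,0.15,0,0,0.04,0.31,0,0,0.06,0.47,0,0,0.08,0.63,0,0,0.105,0.79,0,0,0.125,0.94,0,0,0.125,0.94,0,0]'; python3 -m crank '[0.02,0.15,0,0,0.04,0.31,0,0,0.06,0.47,0,0,0.08,0.63,0,0,0.105,0.79,0,0,0.125,0.94,0,0,0.125,0.94,0,0]'; python3 -m crank '[0.02,0.15,0,0,0.04,0.3,0,0,0.062,0.42,0,0,0.062,0.46,0,0,0.062,0.46,0,0,0.062,0.46,0,0]'; python3 - <<'E'
from h import *
plan(.5226,.3001,.088,1.428)
E
```

```text
t: 25.47
ee_pos: [0.5183, -0.0443, 0.2441]
tool_rot: [-0.002, 0.066, 0.998, 0.002]
ft_force: [0.6, 0.8, 0.6]
gripper_width: 0.0873
finger_force: 0.0
t: 26.05
ee_pos: [0.5194, 0.1926, 0.2439]
tool_rot: [-0.002, 0.066, 0.998, 0.001]
ft_force: [-1.0, 0.3, 0.5]
gripper_width: 0.0875
finger_force: 0.0
t: 26.55
ee_pos: [0.5225, 0.2986, 0.2445]
tool_rot: [-0.001, 0.071, 0.997, -0.001]
ft_force: [0.4, -0.5, -0.3]
gripper_width: 0.0876
finger_force: 0.0
at [0.5225 0.2986 0.2445] ang 1.4281 t 26.55 w 0.0876 | shift [-0.     0.008  0.626] turn 0.0 rows 3.8 0.0
```

```bash
python3 -m crank '[0,0.004,0.05,0,0,0.004,0.15,0,0,0.004,0.25,0,0,0.004,0.35,0,0,0.004,0.45,0,0,0.004,0.55,0,0,0.004,0.61,0,0,0.004,0.625,0,0,0.004,0.625,0,0,0.004,0.625,0]'; python3 -m crank '[0,0,0,0,0,0,0,0,0,0,0,0,0,0,0,0,0,0,0,0,0,0,0,0,0,0,0,0,0,0,0,0,0,0,0,0]' 0.2;python3 -m crank '[0,0,-0.03,0,0,0,-0.08,0,0,0,-0.15,0,0,0,-0.23,0,0,0,-0.32,0,0,0,-0.41,0,0,0,-0.5,0,0,0,-0.58,0,0,0,-0.63,0,0,0,-0.64,0,0,0,-0.64,0]'; python3 -c "
from h import *
plan(.5956,.0605,.25,1.428)"
```

```text
t: 27.38
ee_pos: [0.5237, 0.2996, 0.0905]
tool_rot: [0.0, 0.072, 0.997, -0.0]
ft_force: [-0.6, 0.2, 0.3]
gripper_width: 0.0874
finger_force: 0.0
t: 28.13
ee_pos: [0.5228, 0.3009, 0.0896]
tool_rot: [-0.0, 0.071, 0.997, -0.0]
ft_force: [0.8, -0.3, -0.7]
gripper_width: 0.0361
finger_force: 30.0
t: 29.05
ee_pos: [0.5231, 0.3011, 0.251]
tool_rot: [0.001, 0.071, 0.997, 0.001]
ft_force: [-0.1, 0.4, -4.8]
gripper_width: 0.0359
finger_force: 30.0
at [0.5231 0.3011 0.251 ] ang 1.428 t 29.05 w 0.0359 | shift [-0.424 -0.911  0.003] turn 0.0 rows 6.0 0.0
```

```bash
python3 -m crank '[-0.02,-0.04,0,0,-0.07,-0.13,0,0,-0.13,-0.25,0,0,-0.19,-0.38,0,0,-0.25,-0.51,0,0,-0.31,-0.64,0,0,-0.36,-0.75,0,0,-0.4,-0.84,0,0,-0.42,-0.89,0,0,-0.424,-0.911,0,0,-0.424,-0.911,0,0,-0.424,-0.911,0,0]'; python3 -c "
from h import *
plan(.5956,.0605,.0905,1.428)"
```

```text
t: 30.05
ee_pos: [0.5948, 0.0619, 0.2491]
tool_rot: [-0.001, 0.071, 0.997, 0.0]
ft_force: [0.1, -0.2, -3.4]
gripper_width: 0.0362
finger_force: 30.0
at [0.5948 0.0619 0.2491] ang 1.4293 t 30.05 w 0.0362 | shift [-0.005 -0.006  0.634] turn 0.003 rows 3.8 0.0
```

```bash
python3 -m crank '[-0.003,-0.003,0.03,0,-0.003,-0.003,0.1,0,-0.003,-0.003,0.19,0,-0.003,-0.003,0.28,0,-0.003,-0.003,0.37,0,-0.003,-0.003,0.46,0,-0.003,-0.003,0.54,0,-0.003,-0.003,0.58,0,-0.003,-0.003,0.6,0,-0.003,-0.003,0.605,0,-0.003,-0.003,0.605,0,-0.003,-0.003,0.605,0]'; python3 -m crank '[0,0,0.008,0,0,0,0.016,0,0,0,0.023,0,0,0,0.025,0,0,0,0.025,0]'
```

```text
t: 31.05
ee_pos: [0.5968, 0.0599, 0.0995]
tool_rot: [0.001, 0.071, 0.997, 0.0]
ft_force: [-0.0, 0.2, -3.1]
gripper_width: 0.0362
finger_force: 30.0
t: 31.47
ee_pos: [0.5959, 0.0595, 0.092]
tool_rot: [-0.0, 0.071, 0.997, 0.0]
ft_force: [-0.0, -0.0, -3.7]
gripper_width: 0.036
finger_force: 30.0
```

```bash
python3 -m crank '[0,0,0.003,0,0,0,0.006,0,0,0,0.006,0]'; python3 -m crank '[0,0,0.002,0,0,0,0.004,0,0,0,0.004,0]'
```

```text
t: 31.72
ee_pos: [0.5961, 0.0595, 0.0906]
tool_rot: [0.0, 0.071, 0.997, 0.0]
ft_force: [-1.0, 0.6, -3.5]
gripper_width: 0.0358
finger_force: 30.0
t: 31.97
ee_pos: [0.5961, 0.0595, 0.0905]
tool_rot: [0.0, 0.071, 0.997, 0.0]
ft_force: [-3.4, -0.5, 4.7]
gripper_width: 0.0359
finger_force: 30.0
```

Contact. Release, rise and return for the spindle at (0.4315, 0.2925).

```bash
python3 -m crank '[0,0,0,0,0,0,0,0,0,0,0,0,0,0,0,0,0,0,0,0,0,0,0,0,0,0,0,0]' 1; python3 -m crank '[0,0,-0.05,0,0,0,-0.15,0,0,0,-0.3,0,0,0,-0.45,0,0,0,-0.6,0,0,0,-0.64,0,0,0,-0.64,0]'; python3 -c "
from h import *
plan(.4317,.2924,.25,1.571)"
```

```text
t: 32.55
ee_pos: [0.596, 0.0596, 0.0895]
tool_rot: [-0.0, 0.071, 0.997, 0.0]
ft_force: [0.3, -0.8, -0.0]
gripper_width: 0.0788
finger_force: 0.0
t: 33.13
ee_pos: [0.5979, 0.0596, 0.2544]
tool_rot: [0.004, 0.071, 0.997, 0.001]
ft_force: [-0.4, -0.3, -0.7]
gripper_width: 0.0877
finger_force: 0.0
at [0.5979 0.0596 0.2544] ang 1.4277 t 33.13 w 0.0877 | shift [0.791 0.827 0.014] turn -0.287 rows 6.9 1.1
```

```bash
python3 -m crank '[0.1,0.1,0,-0.1,0.21,0.22,0,-0.2,0.32,0.33,0,-0.287,0.43,0.45,0,-0.287,0.54,0.56,0,-0.287,0.65,0.68,0,-0.287,0.75,0.785,0,-0.287,0.79,0.826,0,-0.287,0.79,0.826,0,-0.287,0.79,0.826,0,-0.287]'; python3 -c "
from h import *
plan(.4317,.2924,.095,1.571)"
```

```text
t: 33.97
ee_pos: [0.429, 0.2921, 0.2487]
tool_rot: [-0.001, -0.001, 1.0, -0.001]
ft_force: [0.4, 0.1, 0.9]
gripper_width: 0.088
finger_force: 0.0
at [0.429  0.2921 0.2487] ang 1.5737 t 33.97 w 0.088 | shift [-0.011  0.002  0.615] turn 0.005 rows 3.7 0.0
```

```bash
python3 -m crank '[-0.005,0,0.05,0,-0.005,0,0.15,0,-0.005,0,0.25,0,-0.005,0,0.35,0,-0.005,0,0.45,0,-0.005,0,0.55,0,-0.005,0,0.6,0,-0.005,0,0.615,0,-0.005,0,0.615,0,-0.005,0,0.615,0]'; python3 -m crank '[0,0,0,0,0,0,0,0,0,0,0,0,0,0,0,0,0,0,0,0,0,0,0,0,0,0,0,0,0,0,0,0,0,0,0,0]' 0.1;python3 -m crank '[0,0,-0.03,0,0,0,-0.08,0,0,0,-0.15,0,0,0,-0.23,0,0,0,-0.32,0,0,0,-0.41,0,0,0,-0.5,0,0,0,-0.58,0,0,0,-0.63,0,0,0,-0.64,0,0,0,-0.64,0]'; python3 -c "
from h import *
plan(.607,-.0448,.25,1.571)"
```

```text
t: 34.8
ee_pos: [0.432, 0.2913, 0.0962]
tool_rot: [0.0, 0.0, 1.0, -0.0]
ft_force: [0.3, -0.2, 0.7]
gripper_width: 0.0877
finger_force: 0.0
t: 35.55
ee_pos: [0.4311, 0.2921, 0.0959]
tool_rot: [0.0, -0.0, 1.0, 0.0]
ft_force: [-0.4, -0.1, -0.9]
gripper_width: 0.0312
finger_force: 0.0
t: 36.47
ee_pos: [0.4312, 0.2921, 0.2565]
tool_rot: [0.0, -0.0, 1.0, 0.0]
ft_force: [0.4, 0.7, -2.6]
gripper_width: 0.0279
finger_force: 30.0
at [0.4312 0.2921 0.2565] ang 1.5715 t 36.47 w 0.0279 | shift [-0.702 -1.348  0.026] turn 0.001 rows 9.1 0.0
```

The fingers closed only as the lift began, so the grip may sit a few mm higher on the journal. I'll lower by feel and check with a picture.

```bash
python3 -m crank '[-0.02,-0.04,0,0,-0.07,-0.13,0,0,-0.13,-0.25,0,0,-0.19,-0.37,0,0,-0.25,-0.49,0,0,-0.31,-0.61,0,0,-0.36,-0.7,0,0,-0.41,-0.8,0,0,-0.44,-0.87,0,0,-0.45,-0.89,0,0]'; python3 -m crank '[-0.02,-0.04,0,0,-0.07,-0.13,0,0,-0.13,-0.24,0,0,-0.19,-0.35,0,0,-0.23,-0.42,0,0,-0.25,-0.453,0,0,-0.252,-0.458,0,0,-0.252,-0.458,0,0,-0.252,-0.458,0,0]';python3 - <<'E'
from h import *
plan(.607,-.0448,.097,1.571)
s=eyes.read_camera('scene')[:,:,::-1];cv2.imwrite('pics/s5.png',cv2.resize(s[60:330,180:420],None,fx=2,fy=2))
E
```

```text
t: 37.3
ee_pos: [0.5441, 0.0643, 0.2544]
tool_rot: [-0.001, 0.002, 1.0, -0.001]
ft_force: [-0.1, 0.2, -2.9]
gripper_width: 0.0275
finger_force: 30.0
t: 38.05
ee_pos: [0.6063, -0.0427, 0.2554]
tool_rot: [-0.001, -0.001, 1.0, 0.001]
ft_force: [-0.6, 0.6, -3.3]
gripper_width: 0.0273
finger_force: 30.0
at [ 0.6063 -0.0427  0.2554] ang 1.5737 t 38.05 w 0.0273 | shift [-0.004 -0.009  0.634] turn 0.005 rows 3.8 0.0
```

View pics/s5.png

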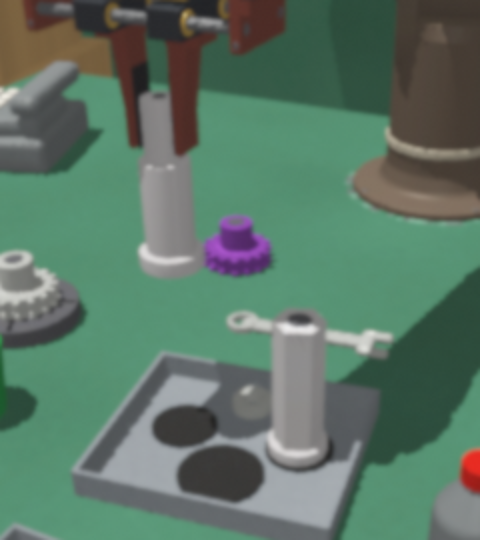

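The spindle hangs upright in the fingers, and the coupling stands on its pad at (298,390). Lowering.

```bash
python3 -m crank '[-0.002,-0.006,0.03,0,-0.002,-0.006,0.1,0,-0.002,-0.006,0.19,0,-0.002,-0.006,0.28,0,-0.002,-0.006,0.37,0,-0.002,-0.006,0.46,0,-0.002,-0.006,0.53,0,-0.002,-0.006,0.57,0,-0.002,-0.006,0.585,0,-0.002,-0.006,0.585,0,-0.002,-0.006,0.585,0]'; python3 -m crank '[0,0,0.006,0,0,0,0.012,0,0,0,0.018,0,0,0,0.02,0,0,0,0.02,0]'; python3 -m crank '[0,0,0.004,0,0,0,0.008,0,0,0,0.008,0]'
```

```text
t: 39.02
ee_pos: [0.6079, -0.0461, 0.1104]
tool_rot: [0.001, -0.001, 1.0, 0.0]
ft_force: [-0.4, -0.5, -2.7]
gripper_width: 0.0279
finger_force: 30.0
t: 39.43
ee_pos: [0.6074, -0.0463, 0.1047]
tool_rot: [0.0, -0.0, 1.0, 0.0]
ft_force: [0.1, 1.3, -2.2]
gripper_width: 0.0276
finger_force: 30.0
t: 39.68
ee_pos: [0.6073, -0.0463, 0.1024]
tool_rot: [-0.0, -0.0, 1.0, 0.0]
ft_force: [0.6, 0.2, -4.1]
gripper_width: 0.0275
finger_force: 30.0
```

```bash
python3 -m crank '[0,0,0.004,0,0,0,0.008,0,0,0,0.008,0]'; python3 -m crank '[0,0,0.004,0,0,0,0.008,0,0,0,0.008,0]'
```

```text
t: 39.93
ee_pos: [0.6072, -0.0463, 0.1004]
tool_rot: [-0.0, -0.0, 1.0, 0.0]
ft_force: [-0.6, -0.3, -2.5]
gripper_width: 0.0276
finger_force: 30.0
t: 40.18
ee_pos: [0.6077, -0.0463, 0.0991]
tool_rot: [0.0, -0.0, 1.0, 0.0]
ft_force: [-0.5, 0.3, 2.5]
gripper_width: 0.0277
finger_force: 30.0
```

```bash
python3 -m crank '[0,0,0.002,0,0,0,0.002,0,0,0,0.002,0]'; python3 -m crank '[0,0,0,0,0,0,0,0,0,0,0,0,0,0,0,0,0,0,0,0,0,0,0,0,0,0,0,0,0,0,0,0]' 1; python3 -m crank '[0,0,-0.05,0,0,0,-0.15,0,0,0,-0.3,0,0,0,-0.45,0,0,0,-0.6,0,0,0,-0.75,0,0,0,-0.75,0,0,0,-0.75,0]'; python3 -m crank '[0.1,0,0,0,0.25,0,0,0,0.4,0,0,0,0.5,0,0,0,0.5,0,0,0,0.5,0,0,0]';python3 - <<'E'
from h import *
o=monitor.get_obs();print(o['gripper_width'],o['finger_force'])
s=eyes.read_camera('scene')[:,:,::-1];t=eyes.read_camera('top')[:,:,::-1];w=eyes.read_camera('wrist')[:,:,::-1]
cv2.imwrite('pics/s6.png',s);cv2.imwrite('pics/w6.png',w)
a=cv2.resize(s[180:330,140:380],(480,300));b=cv2.resize(w[100:400,160:480],(320,300))
cv2.imwrite('pics/c6.png',np.hstack([a,b]));np.save('w6.npy',np.r_[o['ee_pos'],o['tool_rot']])
E
```

```text
t: 40.43
ee_pos: [0.6079, -0.0462, 0.0991]
tool_rot: [0.001, -0.0, 1.0, 0.0]
ft_force: [-1.2, 1.3, 6.4]
gripper_width: 0.0277
finger_force: 30.0
t: 41.1
ee_pos: [0.6074, -0.0463, 0.0981]
tool_rot: [0.0, -0.0, 1.0, -0.0]
ft_force: [0.2, 0.7, -0.6]
gripper_width: 0.0773
finger_force: 0.0
t: 41.77
ee_pos: [0.6085, -0.0466, 0.2891]
tool_rot: [0.003, -0.0, 1.0, 0.0]
ft_force: [-0.5, -0.3, -1.0]
gripper_width: 0.0876
finger_force: 0.0
t: 42.27
ee_pos: [0.4813, -0.0463, 0.2854]
tool_rot: [-0.0, -0.0, 1.0, 0.0]
ft_force: [0.4, -0.1, -0.2]
gripper_width: 0.0881
finger_force: 0.0
0.08811171013489301 0.0
```

View pics/c6.png

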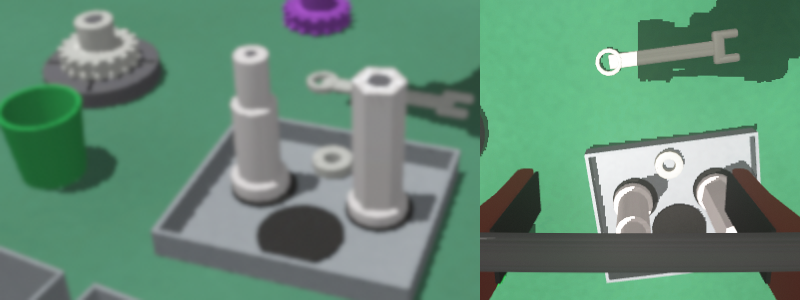

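Both stand upright on their pads. The spindle top at scene (265.5,207) was (266.2,206.6) at the start. The coupling top at (329.5,219.5) was (331.3,220.6). The sprocket is on the plate, and the gripper is clear. Handing in.

```bash
python3 -c "
from bench import order
print(order.hand_in())"
```

```text
the job is handed in; nothing more can be done
None
```

The job is handed in: the sprocket sits hub up about 1–2 mm from the plate's centre, the spindle and coupling stand upright on their own tray pads within about 5 mm of where they started, and nothing toppled or bumped a bystander that I saw; the verdict was not shown.

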